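Tip a flip-top tin of hose joiners into their own tray

TASK

Pick up the flip-top tin and turn it over above the seed tray that already has a straight brass hose joiner in it (the other tray has a tee piece), so that the lid falls open and all four straight joiners drop out into that tray. Then stand the empty tin upright on the bench again and let it go; leave the tee piece where it lies, and do not push the other things on the bench about.

Things in the scene. Friction and masses are not known exactly. Their poses are not given: they have to be found in the camera images.
- tin_mid (a point): Centre (55 mm up) of the flip-top tin of bare steel, 80 (x) x 62 (y) x 110 (z) mm, 3 mm walls and floor, 0.2 to 0.3 kg plus 0.2 kg of joiners. Its z points to the lid, its x to the hinge side, which at the start faces away from the robot within 0.7 rad. Gripped across its y, high up near the rear (-x) side, the hand leaning about 40 degrees to the rear, the lid is free to open.
- tin_hinge (a point): Middle of the lid's hinge line, on the tin's top edge at +x: 40 mm along +x and 55 mm along +z from tin_mid. The hinge line runs along the tin's y.
- lid (a joint): The tin's flat steel lid, 80 x 58 mm, lying 4 mm thick on the rim (top 114 mm up). 0 = shut; grows as its rear edge swings up and over towards the hinge side, to a stop at 2.6 rad. No catch, almost no friction: its weight keeps it shut, and it falls open when the tin is tipped past about 90 degrees with the hinge side lowest. It then reaches 80 mm past the hinge.
- joiner1_mid (a point): Straight brass hose joiner number 1 of the four in the tin: a 64 mm long rod with barbed tails of 20 mm diameter and a 25 mm collar at mid-length; this point is its middle and its z runs along its length. At the start it stands upright in the shut tin. Brass on the tin's steel slides at slopes above about 25 degrees.
- joiner2_mid (a point): Straight brass hose joiner number 2 of the four in the tin: a 64 mm long rod with barbed tails of 20 mm diameter and a 25 mm collar at mid-length; this point is its middle and its z runs along its length. At the start it stands upright in the shut tin. Brass on the tin's steel slides at slopes above about 25 degrees.
- joiner3_mid (a point): Straight brass hose joiner number 3 of the four in the tin: a 64 mm long rod with barbed tails of 20 mm diameter and a 25 mm collar at mid-length; this point is its middle and its z runs along its length. At the start it stands upright in the shut tin. Brass on the tin's steel slides at slopes above about 25 degrees.
- joiner4_mid (a point): Straight brass hose joiner number 4 of the four in the tin: a 64 mm long rod with barbed tails of 20 mm diameter and a 25 mm collar at mid-length; this point is its middle and its z runs along its length. At the start it stands upright in the shut tin. Brass on the tin's steel slides at slopes above about 25 degrees.
- sample_mid (a point): A fifth, identical straight brass hose joiner (64 mm long, 25 mm collar), which marks the tray the others belong in: it lies loose in one of the two trays; which one differs from start to start. This point is its middle; its x runs along its length.
- tee_mid (a point): Brass tee piece: 70 mm straight run along its x with a third barbed tail reaching 37 mm along its y; it lies in the other tray, not the one with the joiner. This point is on the run's axis at its middle.
- tray_l: Black plastic half seed tray, open top, 228 (x) x 164 (y) x 52 (z) mm outside, walls and floor 3 mm, fixed to the bench to the robot's left of the tin. Origin at the centre of its underside.
- tray_r: The same kind of black half seed tray (228 x 164 x 52 mm), fixed to the bench to the robot's right of the tin. Origin at the centre of its underside.
- clay_pot: Bystander: empty terracotta pot, 96 mm wide and 88 mm high, upright beyond the tin. Origin at the centre of its underside.
- sapling_pot: Bystander: black pot, 110 mm wide and 100 mm high, with a twiggy sapling, upright beyond the right tray and the tin. Origin at the centre of its underside.
- trowel: Bystander: hand trowel about 290 mm long and 26 mm high, lying beyond the left tray. Origin near its middle, on the bench.
- secateurs: Bystander: secateurs about 170 mm long and 18 mm high, lying beyond the right tray. Origin at the pivot, on the bench.
- tie_reel: Bystander: flat reel of plant tie, 84 mm across and 38 mm high, lying on the robot's side of the tin. Origin at the centre of its underside.
- labels: Bystander: bundle of yellow plant labels, 125 x 20 x 19 mm, lying beyond the tin. Origin at the centre of its underside.
Things that resemble listed ones, but are neither listed nor needed, are in the scene too. Of the things shaped like the part that bears tin_mid, the bare steel one is meant. What is shaped like the part that bears sample_mid but orange is not meant.

How it is judged:
By the outcome, as a careful person would: the job done as asked, in the order asked, and still so for the second after the job is handed in, with the robot touching nothing.
It also fails if it takes over 54 s, if anything falls off the work surface, if the arm or the gripper's body presses on something with over 40 N, if the wrist force passes 120 N, or if a joint passes its speed limit or range.

ROBOT

A 6-joint arm with a two-finger parallel gripper is mounted at the origin on the work surface. World frame = base frame: x ahead of the robot, y to its left, z up, the work surface at z = 0. Lengths are in m, angles in rad, forces in N, time in s.
With the tool pointing down it reaches from about 0.325 to 0.85 m from the base axis. Payload 4.4 kg.
Tool frame: the origin (TCP) lies between the finger pads; the fingertips stand ctrl.tip_extent ahead of it and the grasp point (between the pads) lies 8 mm behind it (ctrl.tip_extent is the distance from the TCP to the fingertips, in m); z points along the fingers, y is the line along which they close (so a half turn about z gives the same grasp; the last joint's range is limited). The gripper opens to 94 mm and grips with 3 to 60 N. Pads are 16 mm wide; open, the fingers measure 119 mm over their backs; the gripper's body (75 mm by 177 mm) begins 78 mm behind the grasp point.
Start: joints at [1.171, 0.207, 1.542, -0, 1.393, -0.15], TCP at [0.142, 0.557, 0.216] pointing down, gripper open.
Joint ranges: [-2.73, 2.73], [-0.86, 2.22], [0.23, 2.46], [-1.11, 4.25], [0.08, 2.63], [-2.82, 2.82]. Speed limits (rad/s): [2.79, 2.79, 3.14, 3.14, 3.14, 3.14].

INTERFACE

Orientations are given as a rotation vector (axis times angle).
In Python, from bench import telemetry, grab_frame, calibration, ctrl gives the robot as it stands.
- The arm moves only by the shell command python3 -m inch 'ROWS' [FORCE]. ROWS is JSON, a list of rows, each a list of 5 numbers: the shift along the tool's x, y, z in units of 15 cm (1.0 is 15 cm), then the turn about the tool's z in units of 120 degrees (1.0 is 120 degrees), then the opening, from 0 (shut) to 1 (fully open). In form: [[tx, ty, tz, twist, hand], ...]. A call has 1 to 20 rows; each row is the pose to reach, as a shift and turn from the pose commanded when the call began, along the tool's axes at that moment; what a row does not reach only later rows make up. A row lasts 1/12 s, in which the tool goes at most 41.7 mm and 7.16 degrees, less where a joint would pass 70% of its speed; a pose out of reach is approached as far as the arm can. A call with a number of a shift or a turn outside -1 to 1 is refused whole. A call with a gripper value outside its range is refused whole. The fingers move at their own pace and stop on an object; FORCE is the grip in N (left out, the last holds). Time passes only in rows, so rows that repeat a pose let the fingers close. It gives the time, the measured TCP pose, the force, the opening and the grip force at its end, in the units of the state.
- telemetry.get_state(): the state, without advancing time (a new reading comes with each control period).
- grab_frame(name): name is "side" or "top" or "wrist"; returns the picture (384x512x3 uint8, blue, green, red); there is no depth.
- calibration(name): a dict with "intrinsics" (3x3 intrinsics, pixels), "pose" (4x4, takes a point from camera to world coordinates); the wrist camera has in their place "hand_eye" (4x4, takes a point from camera to tool coordinates, whose origin is the TCP and whose axes are the flange's). Camera axes: x right, y down, z forward; pixel columns grow to the right and rows downward; lengths in m; the calibration is good to about 2 mm. A picture is of the moment at which its call begins: read the wrist's pose just before it. calibration takes no time and is no camera call.
- ctrl.finish_job(): hands the job in; it is judged then, once.
The state is a dict: "time_s": time; "joint_pos": joint angles; "joint_vel": joint speeds; "tau": joint torques, N m; "tcp_pos": TCP position; "eef_rot": TCP orientation; "force": force on the tool from outside, world axes, zero at the start; "moment": the same for the moment, N m; "width": finger opening in m; "gripper_force": force on a finger pad.
Only numpy, scipy, OpenCV 4.12 (cv2) and the standard library are available. Lean on these libraries where they do the work, as an engineer would, in place of code of your own. Each camera call takes 0.05 s, during which the arm holds its last target. There are 200 camera calls.

## Working session

There is one attempt and no reset: what is moved stays moved. The work goes in short steps, Python scripts to look and compute and a shell command to move; the robot and the scene stay as the last step left them, time stands still between calls to the robot, and variables do not carry over. Pictures are saved under pics/ and viewed, at most 13 in all, crops included, and the job is handed in when it is done.

```bash
mkdir -p pics; ls
python3 - <<'E'
from bench import telemetry, grab_frame, calibration, ctrl
import cv2,numpy as np
np.set_printoptions(precision=4,suppress=True)
print(telemetry.get_state(), ctrl.tip_extent)
for n in ("side","top","wrist"):
    c=calibration(n); print(n,c)
    cv2.imwrite(f"pics/{n}0.png",grab_frame(n))
a=[cv2.imread(f"pics/{n}0.png") for n in("side","top")]
for n,i in zip(("side","top"),a): cv2.imwrite(f"pics/{n}0b.png",cv2.resize(i,(768,576),interpolation=cv2.INTER_CUBIC))
E
```

```text
pics
{'time_s': 0.0, 'joint_pos': array([ 1.1705,  0.2074,  1.5429, -0.    ,  1.3935, -0.1505]), 'joint_vel': array([ 0.0004,  0.0015, -0.0014,  0.0001,  0.0004,  0.0002]), 'tau': array([  0.0007, -37.0872, -28.1419,   0.0697,   0.0361,  -0.0002]), 'tcp_pos': array([0.1419, 0.5564, 0.2153]), 'eef_rot': array([-0.3913, -3.1165,  0.0034]), 'force': array([ 0.3034, -0.3517, -0.4413]), 'moment': array([ 0.0555, -0.0045, -0.0119]), 'gripper_force': 0.0, 'width': 0.09419749096262663} 0.011
side {'intrinsics': array([[443.3328,   0.    , 262.0512],
       [  0.    , 443.3328, 190.1155],
       [  0.    ,   0.    ,   1.    ]]), 'pose': array([[ 0.9858, -0.0751,  0.1501,  0.4492],
       [-0.1668, -0.5361,  0.8275, -1.0072],
       [ 0.0183, -0.8408, -0.541 ,  0.7061],
       [ 0.    ,  0.    ,  0.    ,  1.    ]])}
top {'intrinsics': array([[396.9456,   0.    , 257.1324],
       [  0.    , 396.9456, 193.0355],
       [  0.    ,   0.    ,   1.    ]]), 'pose': array([[ 0.0056, -0.9976,  0.0685,  0.5196],
       [-0.9997, -0.0073, -0.0238, -0.0733],
       [ 0.0242, -0.0683, -0.9974,  1.1669],
       [ 0.    ,  0.    ,  0.    ,  1.    ]])}
wrist {'intrinsics': array([[281.0454,   0.    , 255.5589],
       [  0.    , 281.0454, 191.1675],
       [  0.    ,   0.    ,   1.    ]]), 'hand_eye': array([[-0.0003, -0.9632, -0.2687,  0.0786],
       [ 1.    , -0.0004,  0.0003,  0.0006],
       [-0.0004, -0.2687,  0.9632, -0.169 ],
       [ 0.    ,  0.    ,  0.    ,  1.    ]])}
```

View pics/top0b.png

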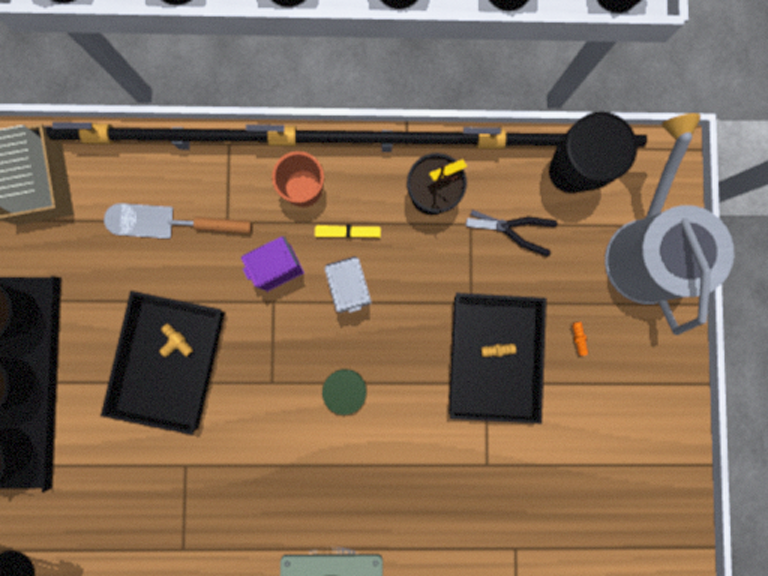

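View pics/side0b.png

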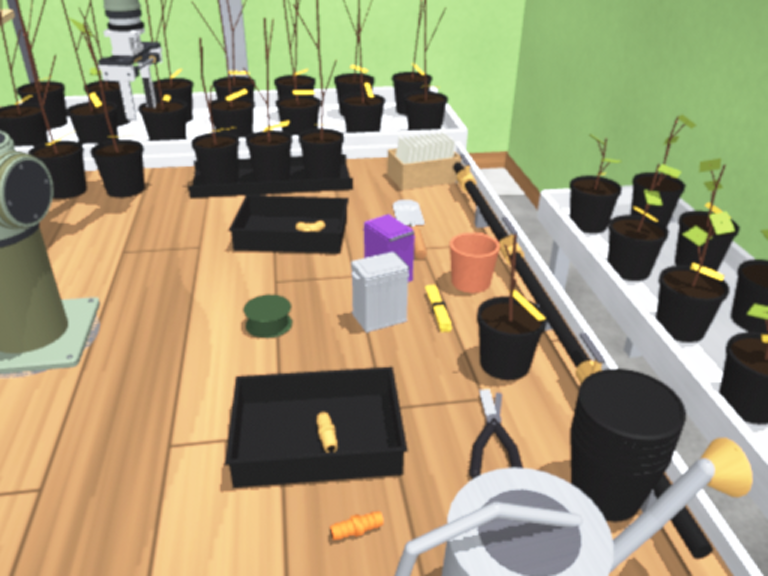

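Seen. The top view (768-wide) shows these candidates for the tin: bare steel at (347,284), and a purple look-alike at (272,263). I choose the steel one. Brass straight joiners: (498,350) in the right tray. The orange look-alike at (580,338) lies on the bench, and the tee at (176,341) is in the left tray. So the target is tray_r. Next is a close crop of the tin and tray_r in both views.

Run:
```python
import cv2,numpy as np
t=cv2.imread("pics/top0.png");s=cv2.imread("pics/side0.png")
f=lambda i,x,y,w,h,W:cv2.resize(i[y:y+h,x:x+w],(W,W*h//w),interpolation=cv2.INTER_CUBIC)
a=f(t,205,160,50,55,400)   # 8x
b=f(s,225,160,50,65,400)[:520]   # 8x
b=cv2.resize(b,(400,520))
a=np.vstack([a,np.zeros((520-a.shape[0],400,3),np.uint8)])
cv2.imwrite("pics/crop1.png",np.hstack([a,b]))
```

```text
(no output)
```

View pics/crop1.png

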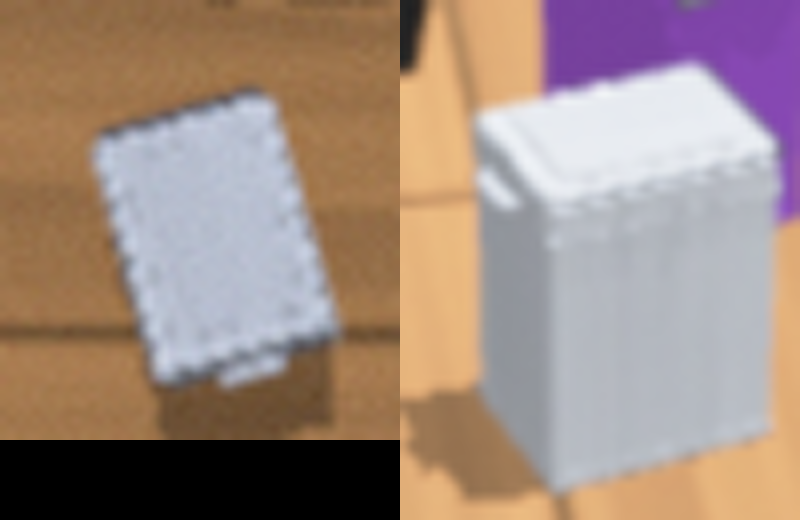

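The top crop (8x, origin 205,160) shows the steel tin's lid corners: hinge side at (97,140) and (268,92), rear with the latch tab at (337,330) and (157,382). In the side crop (origin 225,160) the same corners are at (295,62), (377,142), (152,198) and (80,112).

```bash
cat > h.py <<'E'
from bench import telemetry, grab_frame, calibration, ctrl
import cv2,numpy as np
from scipy.spatial.transform import Rotation as R
np.set_printoptions(precision=4,suppress=True)
def P(n,T=None):
    c=calibration(n); return c["intrinsics"],(c["pose"] if T is None else T)
def wristT():
    s=telemetry.get_state();T=np.eye(4);T[:3,:3]=R.from_rotvec(s["eef_rot"]).as_matrix();T[:3,3]=s["tcp_pos"]
    return T@calibration("wrist")["hand_eye"]
def ray(K,T,uv):
    d=T[:3,:3]@np.linalg.inv(K)@[uv[0],uv[1],1.]; return T[:3,3],d
def onz(K,T,uv,z):
    o,d=ray(K,T,uv); return o+d*(z-o[2])/d[2]
def proj(K,T,X):
    p=K@(T[:3,:3].T@(np.asarray(X)-T[:3,3]));return p[:2]/p[2]
def tri(a,b):
    M=[cam[0]@np.linalg.inv(cam[1])[:3] for cam in(a[0],b[0])]
    X=cv2.triangulatePoints(M[0],M[1],np.float64(a[1]),np.float64(b[1])); return X[:3,0]/X[3,0]
def st():
    s=telemetry.get_state();print({k:s[k] for k in("time_s","joint_pos","tcp_pos","eef_rot","force","gripper_force","width")});
    print(R.from_rotvec(s["eef_rot"]).as_matrix())
E
python3 - <<'E'
from h import *
t,s=P("top"),P("side")
tc=np.array([[97,140],[268,92],[337,330],[157,382]])/8+[205,160]
sc=np.array([[295,62],[377,142],[152,198],[80,112]])/8+[225,160]
X=np.array([tri((t,a),(s,b)) for a,b in zip(tc,sc)]);print(X,X.mean(0))
Z=np.array([onz(*t,a,.114) for a in tc]);print(Z,Z.mean(0))
d=(Z[0]+Z[1]-Z[2]-Z[3])/2;print("hinge dir",np.degrees(np.arctan2(d[1],d[0])),np.linalg.norm(d),np.linalg.norm(Z[0]-Z[1]))
for a in([458,295],[546,297],[541,422],[450,418]):print("tray",onz(*t,np.array(a)/1.5,.052))
print(tri((t,np.array([458,295])/1.5),(s,np.array([394,369])/1.5)))
for n,a,z in(("reel",[344,392],.038),("labL",[316,232],.019),("labR",[380,232],.019),("clay",[299,178],.088),("sap",[437,184],.1),("purple",[268,270],.114),("samp",[498,350],.015),("secL",[467,222],.018),("TL corner",[133,294],.052),("TR",[223,313],.052),("BR",[195,432],.052)):print(n,onz(*t,np.array(a)/1.5,z))
E
```

```text
[[ 0.632   0.0083  0.1137]
 [ 0.6489 -0.0484  0.1149]
 [ 0.5713 -0.0722  0.115 ]
 [ 0.5547 -0.0127  0.1127]] [ 0.6017 -0.0313  0.1141]
[[ 0.6326  0.0082  0.114 ]
 [ 0.6491 -0.0484  0.114 ]
 [ 0.5699 -0.072   0.114 ]
 [ 0.5523 -0.0126  0.114 ]] [ 0.601  -0.0312  0.114 ]
hinge dir 15.547399710209376 0.08280779109575999 0.05903216641338497
tray [ 0.5869 -0.2361  0.052 ]
tray [ 0.5843 -0.4028  0.052 ]
tray [ 0.3513 -0.3904  0.052 ]
tray [ 0.3583 -0.2206  0.052 ]
[ 0.5904 -0.2368  0.0501]
reel [ 0.404  -0.0231  0.038 ]
labL [0.7094 0.0352 0.019 ]
labR [ 0.7106 -0.089   0.019 ]
clay [0.7976 0.0611 0.088 ]
sap [ 0.7864 -0.1912  0.1   ]
purple [0.6251 0.1099 0.114 ]
samp [ 0.4831 -0.3189  0.015 ]
secL [ 0.7322 -0.2591  0.018 ]
TL corner [0.5845 0.3695 0.052 ]
TR [0.5503 0.2025 0.052 ]
BR [0.3319 0.2482 0.052 ]
```

Tin at (0.601,-0.031), x-axis heading 15.5°; tray_r centre at about (0.470,-0.312). The commands can't tilt the hand directly, so I'll test in free air what it does at the edge of its reach.

```bash
python3 -m inch '[[0,0,-1,0,1],[0,0,-1,0,1],[0,0,-1,0,1],[0,0,-1,0,1]]'; python3 -m inch '[[0,0,-1,0,1],[0,0,-1,0,1],[0,0,-1,0,1],[0,0,-1,0,1]]';python3 -m inch '[[0,0,-1,0,1],[0,0,-1,0,1],[0,0,-1,0,1],[0,0,-1,0,1]]'; python3 -c "
from h import *
st()"
```

```text
time_s: 0.48
tcp_pos: [0.1425, 0.5581, 0.3713]
eef_rot: [0.391, 3.116, 0.009]
force: [0.7, 0.6, 0.4]
width: 0.0939
gripper_force: 0.0
time_s: 0.82
tcp_pos: [0.1421, 0.5572, 0.5216]
eef_rot: [0.391, 3.115, 0.009]
force: [-0.4, -0.4, 0.2]
width: 0.0939
gripper_force: 0.0
time_s: 1.15
tcp_pos: [0.1417, 0.5562, 0.6709]
eef_rot: [0.391, 3.116, 0.009]
force: [-1.0, -0.1, 1.0]
width: 0.0942
gripper_force: 0.0
{'time_s': 1.15, 'joint_pos': array([ 1.1705,  0.3286,  0.4528,  0.    ,  2.3544, -0.1505]), 'tcp_pos': array([0.1417, 0.5562, 0.6709]), 'eef_rot': array([0.391 , 3.1156, 0.0086]), 'force': array([-1.0343, -0.0981,  1.012 ]), 'gripper_force': 0.0, 'width': 0.09419610607069927}
[[-0.969   0.2471  0.0022]
 [ 0.2471  0.969   0.0053]
 [-0.0008  0.0056 -1.    ]]
```

```bash
python3 -m inch '[[0,0,-1,0,1],[0,0,-1,0,1],[0,0,-1,0,1],[0,0,-1,0,1]]'; python3 -c "
from h import *
st()"
```

```text
time_s: 1.48
tcp_pos: [0.1326, 0.5194, 0.7377]
eef_rot: [0.391, 3.114, 0.034]
force: [0.1, -0.2, 0.9]
width: 0.094
gripper_force: 0.0
{'time_s': 1.4833, 'joint_pos': array([ 1.1573,  0.3688,  0.2253,  0.0059,  2.5256, -0.1588]), 'tcp_pos': array([0.1326, 0.5194, 0.7377]), 'eef_rot': array([0.3911, 3.114 , 0.0344]), 'force': array([ 0.0684, -0.1764,  0.8983]), 'gripper_force': 0.0, 'width': 0.0939542857310567}
[[-0.9689  0.2472  0.0057]
 [ 0.2473  0.9687  0.0214]
 [-0.0002  0.0221 -0.9998]]
```

```bash
python3 -m inch '[[0,0,-1,0,1],[0,0,-1,0,1],[0,0,-1,0,1],[0,0,-1,0,1]]';  python3 -c "
from h import *
st()"; python3 -m inch '[[0,0,-1,0,1],[0,0,-1,0,1],[0,0,-1,0,1],[0,0,-1,0,1]]'; python3 -c "
from h import *
st()"
```

```text
time_s: 1.82
tcp_pos: [0.1193, 0.4693, 0.7749]
eef_rot: [0.39, 3.11, 0.071]
force: [0.1, -0.4, -0.6]
width: 0.094
gripper_force: 0.0
{'time_s': 1.8167, 'joint_pos': array([ 1.1377,  0.2937,  0.2253,  0.0137,  2.5777, -0.1716]), 'tcp_pos': array([0.1193, 0.4693, 0.7749]), 'eef_rot': array([0.3903, 3.1097, 0.0705]), 'force': array([ 0.1288, -0.4305, -0.6077]), 'gripper_force': 0.0, 'width': 0.09395553224024697}
[[-0.969   0.2469  0.0122]
 [ 0.2472  0.968   0.0438]
 [-0.001   0.0455 -0.999 ]]
time_s: 2.15
tcp_pos: [0.108, 0.4239, 0.8027]
eef_rot: [0.39, 3.108, 0.095]
force: [0.6, -0.6, 0.2]
width: 0.0941
gripper_force: 0.0
{'time_s': 2.15, 'joint_pos': array([ 1.1138,  0.2304,  0.2253,  0.0243,  2.6258, -0.1856]), 'tcp_pos': array([0.108 , 0.4239, 0.8027]), 'eef_rot': array([0.3902, 3.1075, 0.0949]), 'force': array([ 0.6338, -0.5516,  0.2477]), 'gripper_force': 0.0, 'width': 0.09414889390621095}
[[-0.9689  0.2468  0.0157]
 [ 0.2473  0.9671  0.0591]
 [-0.0006  0.0611 -0.9981]]
```

The lean builds up when I press on the joint limits, and later moves keep it. So the plan is:
1. Turn to azimuth 15.5° and build a lean of about 60°.
2. Grip the tin.
3. Twist 180° about the tool axis over the tray, which tips the tin by 120° with the hinge side lowest.

First I swing to azimuth 15.5° and twist +150° so the camera ends up on the upper side.

```bash
python3 -m inch '[[-1,-0.6,0,0,1],[-1,-0.6,0,0,1],[-1,-0.6,0,0,1],[-1,-0.6,0,0,1],[-1,-0.6,0,0,1]]' | head -3
python3 -m inch '[[-1,-0.6,0,0,1],[-1,-0.6,0,0,1],[-1,-0.6,0,0,1],[-1,-0.6,0,0,1],[-1,-0.6,0,0,1]]' | head -3
python3 -m inch '[[-0.49,-0.29,0,1,1],[-0.49,-0.29,0,1,1],[-0.49,-0.29,0,1,1],[-0.49,-0.29,0,1,1],[-0.49,-0.29,0,1,1],[-0.49,-0.29,0,1,1],[-0.49,-0.29,0,1,1],[-0.49,-0.29,0,1,1],[-0.49,-0.29,0,1,1],[-0.49,-0.29,0,1,1],[-0.49,-0.29,0,1,1],[-0.49,-0.29,0,1,1],[-0.49,-0.29,0,1,1],[-0.49,-0.29,0,1,1],[-0.49,-0.29,0,1,1],[-0.49,-0.29,0,1,1],[-0.49,-0.29,0,1,1]]' | head -3
python3 -c "
from h import *
st()"
```

```text
time_s: 2.57
tcp_pos: [0.2351, 0.2988, 0.7951]
eef_rot: [0.403, 3.108, 0.088]
time_s: 2.98
tcp_pos: [0.36, 0.1748, 0.7878]
eef_rot: [0.403, 3.112, 0.088]
time_s: 4.4
tcp_pos: [0.4152, 0.1182, 0.7882]
eef_rot: [-2.854, -1.195, -0.054]
{'time_s': 4.4, 'joint_pos': array([0.032 , 0.1904, 0.3231, 0.1111, 2.6093, 0.906 ]), 'tcp_pos': array([0.4152, 0.1182, 0.7882]), 'eef_rot': array([-2.8541, -1.1952, -0.0543]), 'force': array([0.2083, 0.8625, 0.2865]), 'gripper_force': 0.0, 'width': 0.09381172272958277}
[[ 0.7012  0.7128  0.0143]
 [ 0.7111 -0.7008  0.0568]
 [ 0.0505 -0.0296 -0.9983]]
```

```bash
python3 -m inch '[[0.23,-0.51,0,0.25,1],[0.23,-0.51,0,0.25,1],[0.23,-0.51,0,0.25,1],[0.23,-0.51,0,0.25,1],[0.23,-0.51,0,0.25,1]]' | head -3
python3 -m inch '[[-0.7,0,-0.7,0,1],[-0.7,0,-0.7,0,1],[-0.7,0,-0.7,0,1],[-0.7,0,-0.7,0,1],[-0.7,0,-0.7,0,1]]' | head -3
python3 -c "
from h import *
st()"
python3 -m inch '[[-0.7,0,-0.7,0,1],[-0.7,0,-0.7,0,1],[-0.7,0,-0.7,0,1],[-0.7,0,-0.7,0,1],[-0.7,0,-0.7,0,1]]' | head -3
python3 -c "
from h import *
st()"
```

```text
time_s: 4.82
tcp_pos: [0.3836, 0.1971, 0.7925]
eef_rot: [-3.058, -0.419, -0.035]
time_s: 5.23
tcp_pos: [0.356, 0.209, 0.8236]
eef_rot: [-3.044, -0.418, -0.148]
{'time_s': 5.2333, 'joint_pos': array([0.2785, 0.1803, 0.2254, 0.1042, 2.6289, 1.6699]), 'tcp_pos': array([0.356 , 0.209 , 0.8236]), 'eef_rot': array([-3.044 , -0.4182, -0.1481]), 'force': array([0.3258, 0.4348, 0.0409]), 'gripper_force': 0.0, 'width': 0.09415495028838197}
[[ 0.9584  0.2719  0.0863]
 [ 0.2656 -0.9609  0.0778]
 [ 0.1041 -0.0516 -0.9932]]
time_s: 5.65
tcp_pos: [0.3048, 0.2164, 0.8509]
eef_rot: [-3.025, -0.412, -0.252]
{'time_s': 5.65, 'joint_pos': array([0.3459, 0.1084, 0.2254, 0.0868, 2.6288, 1.7251]), 'tcp_pos': array([0.3048, 0.2164, 0.8509]), 'eef_rot': array([-3.0245, -0.4125, -0.2516]), 'force': array([ 0.1561,  0.4053, -0.4402]), 'gripper_force': 0.0, 'width': 0.09399432670971804}
[[ 0.9503  0.272   0.1514]
 [ 0.2591 -0.9607  0.0998]
 [ 0.1726 -0.0556 -0.9834]]
```

```bash
for i in 1; do python3 -m inch '[[-1,0.3,-1,0,1],[-1,0.3,-1,0,1],[-1,0.3,-1,0,1],[-1,0.3,-1,0,1]]' | sed -n 2,3p
python3 -m inch '[[-1,0.3,-1,0,1],[-1,0.3,-1,0,1],[-1,0.3,-1,0,1],[-1,0.3,-1,0,1]]' | sed -n 2,3p
python3 -m inch '[[-1,0.3,-1,0,1],[-1,0.3,-1,0,1],[-1,0.3,-1,0,1],[-1,0.3,-1,0,1]]' | sed -n 2,3p; done
python3 -c "
from h import *
st()"
```

```text
tcp_pos: [0.2636, 0.2074, 0.8738]
eef_rot: [-3.004, -0.406, -0.351]
tcp_pos: [0.2127, 0.2042, 0.8934]
eef_rot: [-2.982, -0.4, -0.448]
tcp_pos: [0.1387, 0.2011, 0.9098]
eef_rot: [-2.956, -0.393, -0.544]
{'time_s': 6.65, 'joint_pos': array([ 0.7864, -0.0833,  0.2253, -0.2636,  2.6289,  1.8389]), 'tcp_pos': array([0.1387, 0.2011, 0.9098]), 'eef_rot': array([-2.9555, -0.3927, -0.5438]), 'force': array([ 0.5682,  0.3454, -0.2906]), 'gripper_force': 0.0, 'width': 0.09404201078242959}
[[ 0.9023  0.2718  0.3345]
 [ 0.2321 -0.9604  0.1543]
 [ 0.3632 -0.0616 -0.9297]]
```

```bash
python3 -m inch '[[0.22,0.48,0.2,0,1],[0.22,0.48,0.2,0,1],[0.22,0.48,0.2,0,1]]' | sed -n 2,3p
python3 -c "
from h import *
st()"
python3 -m inch '[[-1,0,-1,0,1],[-1,0,-1,0,1],[-1,0,-1,0,1],[-1,0,-1,0,1]]' | sed -n 2,3p
python3 -c "
from h import *
st()"
```

```text
tcp_pos: [0.1819, 0.1641, 0.8953]
eef_rot: [-2.955, -0.419, -0.538]
{'time_s': 6.9, 'joint_pos': array([ 0.3019, -0.1827,  0.3705,  0.0937,  2.5822,  1.6799]), 'tcp_pos': array([0.1819, 0.1641, 0.8953]), 'eef_rot': array([-2.9551, -0.419 , -0.538 ]), 'force': array([1.3285, 0.368 , 0.1792]), 'gripper_force': 0.0, 'width': 0.09392772213700264}
[[ 0.8992  0.2877  0.3297]
 [ 0.2492 -0.956   0.1547]
 [ 0.3597 -0.057  -0.9313]]
tcp_pos: [0.0863, 0.1448, 0.9033]
eef_rot: [-2.953, -0.384, -0.572]
{'time_s': 7.2333, 'joint_pos': array([ 0.8242, -0.2388,  0.3646, -0.321 ,  2.6292,  1.8259]), 'tcp_pos': array([0.0863, 0.1448, 0.9033]), 'eef_rot': array([-2.9533, -0.3838, -0.5724]), 'force': array([-0.3304, -0.4589, -0.2234]), 'gripper_force': 0.0, 'width': 0.09401740379742317}
[[ 0.897   0.2663  0.3528]
 [ 0.2252 -0.9621  0.1535]
 [ 0.3803 -0.0583 -0.923 ]]
```

```bash
python3 -m inch '[[1,0,0,0,1],[1,0,0,0,1],[1,0,0,0,1],[1,0,0,0,1]]' | sed -n 2,3p
python3 -m inch '[[1,0,0,0,1],[1,0,0,0,1],[1,0,0,0,1],[1,0,0,0,1]]' | sed -n 2,3p
python3 -m inch '[[1,0,0,0,1],[1,0,0,0,1],[1,0,0,0,1],[1,0,0,0,1]]' | sed -n 2,3p
python3 -m inch '[[1,0,0,0,1],[1,0,0,0,1],[1,0,0,0,1],[1,0,0,0,1]]' | sed -n 2,3p
python3 -m inch '[[1,0,0,0,1],[1,0,0,0,1],[1,0,0,0,1],[1,0,0,0,1]]' | sed -n 2,3p
python3 -c "
from h import *
st()"
```

```text
tcp_pos: [0.204, 0.1668, 0.9107]
eef_rot: [-2.945, -0.414, -0.545]
tcp_pos: [0.2529, 0.1378, 0.9046]
eef_rot: [-2.947, -0.398, -0.511]
tcp_pos: [0.2869, 0.1179, 0.8955]
eef_rot: [-2.946, -0.405, -0.466]
tcp_pos: [0.3149, 0.1034, 0.8847]
eef_rot: [-2.947, -0.411, -0.417]
tcp_pos: [0.3399, 0.0935, 0.8726]
eef_rot: [-2.948, -0.416, -0.364]
{'time_s': 8.9, 'joint_pos': array([-0.1899,  0.0575,  0.2257,  0.4448,  2.6291,  1.5142]), 'tcp_pos': array([0.3399, 0.0935, 0.8726]), 'eef_rot': array([-2.9479, -0.4161, -0.3645]), 'force': array([-0.2751, -0.1756,  0.099 ]), 'gripper_force': 0.0, 'width': 0.09395114750324833}
[[ 0.9323  0.2885  0.218 ]
 [ 0.2541 -0.9516  0.1729]
 [ 0.2573 -0.1058 -0.9605]]
```

```bash
python3 -m inch '[[0.7,-0.17,1,0,1],[0.7,-0.17,1,0,1],[0.7,-0.17,1,0,1],[0.7,-0.17,1,0,1],[0.7,-0.17,1,0,1]]' | sed -n 2,3p
python3 -m inch '[[0.7,-0.17,1,0,1],[0.7,-0.17,1,0,1],[0.7,-0.17,1,0,1],[0.7,-0.17,1,0,1],[0.7,-0.17,1,0,1]]' | sed -n 2,3p
python3 -c "
from h import *
st()"
python3 -m inch '[[1,0,0,0,1],[1,0,0,0,1],[1,0,0,0,1],[1,0,0,0,1]]' | sed -n 2,3p
python3 -c "
from h import *
st()"
python3 -m inch '[[1,0,0,0,1],[1,0,0,0,1],[1,0,0,0,1],[1,0,0,0,1]]' | sed -n 2,3p
python3 -c "
from h import *
st()"
```

```text
tcp_pos: [0.4647, 0.1724, 0.7544]
eef_rot: [-2.948, -0.418, -0.357]
tcp_pos: [0.5878, 0.2492, 0.6389]
eef_rot: [-2.95, -0.417, -0.355]
{'time_s': 9.7333, 'joint_pos': array([0.1991, 0.2025, 0.7154, 0.1377, 1.9741, 1.5589]), 'tcp_pos': array([0.5878, 0.2492, 0.6389]), 'eef_rot': array([-2.9495, -0.4172, -0.3552]), 'force': array([ 0.3567, -0.5011, -1.6874]), 'gripper_force': 0.0, 'width': 0.09401318670036574}
[[ 0.9336  0.2888  0.212 ]
 [ 0.2554 -0.9515  0.1715]
 [ 0.2513 -0.106  -0.9621]]
tcp_pos: [0.6987, 0.2759, 0.6431]
eef_rot: [-2.942, -0.411, -0.377]
{'time_s': 10.0667, 'joint_pos': array([0.2034, 0.5461, 0.2354, 0.1499, 2.0929, 1.5889]), 'tcp_pos': array([0.6987, 0.2759, 0.6431]), 'eef_rot': array([-2.9418, -0.4111, -0.3767]), 'force': array([ 2.0867,  0.6343, -1.7185]), 'gripper_force': 0.0, 'width': 0.09386734748049468}
[[ 0.931   0.2868  0.2257]
 [ 0.2498 -0.9517  0.1787]
 [ 0.2661 -0.11   -0.9577]]
tcp_pos: [0.7411, 0.2831, 0.6236]
eef_rot: [-2.922, -0.408, -0.453]
{'time_s': 10.4, 'joint_pos': array([0.1987, 0.5895, 0.2252, 0.1509, 2.0078, 1.5777]), 'tcp_pos': array([0.7411, 0.2831, 0.6236]), 'eef_rot': array([-2.9219, -0.4085, -0.4526]), 'force': array([ 0.431 , -1.265 , -0.5083]), 'gripper_force': 0.0, 'width': 0.09392930812240163}
[[ 0.9171  0.29    0.2737]
 [ 0.2426 -0.9505  0.1941]
 [ 0.3164 -0.1116 -0.942 ]]
```

```bash
python3 -m inch '[[1,0.6,-0.5,0,1],[1,0.6,-0.5,0,1],[1,0.6,-0.5,0,1],[1,0.6,-0.5,0,1]]' | sed -n 2,3p
python3 -m inch '[[1,0,-0.5,0,1],[1,0,-0.5,0,1],[1,0,-0.5,0,1]]' | sed -n 2,3p
python3 -m inch '[[1,0,-0.5,0,1],[1,0,-0.5,0,1],[1,0,-0.5,0,1]]' | sed -n 2,3p
python3 -m inch '[[1,0,-0.5,0,1],[1,0,-0.5,0,1],[1,0,-0.5,0,1]]' | sed -n 2,3p
python3 -c "
from h import *
st()"
```

```text
tcp_pos: [0.7678, 0.2214, 0.6295]
eef_rot: [-2.909, -0.403, -0.502]
tcp_pos: [0.7726, 0.2213, 0.6402]
eef_rot: [-2.894, -0.401, -0.552]
tcp_pos: [0.7763, 0.2189, 0.6523]
eef_rot: [-2.879, -0.396, -0.601]
tcp_pos: [0.7787, 0.2151, 0.666]
eef_rot: [-2.864, -0.39, -0.65]
{'time_s': 11.4833, 'joint_pos': array([0.0812, 0.5525, 0.2252, 0.2108, 1.9197, 1.4982]), 'tcp_pos': array([0.7787, 0.2151, 0.666 ]), 'eef_rot': array([-2.8637, -0.3903, -0.6503]), 'force': array([-0.2142, -0.59  ,  0.0385]), 'gripper_force': 0.0, 'width': 0.09354306381425352}
[[ 0.8699  0.2918  0.3975]
 [ 0.2136 -0.9496  0.2296]
 [ 0.4445 -0.1149 -0.8884]]
```

```bash
python3 -m inch '[[1,0,0,0,1],[1,0,0,0,1]]' | sed -n 2,3p
python3 -m inch '[[1,0,0,0,1],[1,0,0,0,1]]' | sed -n 2,3p
python3 -m inch '[[1,0,0,0,1],[1,0,0,0,1]]' | sed -n 2,3p
python3 -m inch '[[1,0,0,0,1],[1,0,0,0,1]]' | sed -n 2,3p
python3 -m inch '[[1,0,0,0,1],[1,0,0,0,1]]' | sed -n 2,3p
python3 -m inch '[[1,0,0,0,1],[1,0,0,0,1]]' | sed -n 2,3p
python3 -c "
from h import *
st()"
```

```text
tcp_pos: [0.8023, 0.222, 0.6567]
eef_rot: [-2.848, -0.385, -0.698]
tcp_pos: [0.8239, 0.2281, 0.6472]
eef_rot: [-2.833, -0.38, -0.739]
tcp_pos: [0.8424, 0.2332, 0.6428]
eef_rot: [-2.815, -0.375, -0.787]
tcp_pos: [0.8588, 0.2374, 0.6414]
eef_rot: [-2.797, -0.37, -0.835]
tcp_pos: [0.8732, 0.2407, 0.6423]
eef_rot: [-2.778, -0.364, -0.883]
tcp_pos: [0.8858, 0.2433, 0.6455]
eef_rot: [-2.758, -0.358, -0.931]
{'time_s': 12.4833, 'joint_pos': array([0.0953, 0.6351, 0.226 , 0.2191, 1.6317, 1.4947]), 'tcp_pos': array([0.8858, 0.2433, 0.6455]), 'eef_rot': array([-2.7575, -0.3584, -0.9313]), 'force': array([-0.0672, -0.2097,  0.2656]), 'gripper_force': 0.0, 'width': 0.09434488734986579}
[[ 0.771   0.2933  0.5654]
 [ 0.1615 -0.9487  0.2719]
 [ 0.6161 -0.1184 -0.7787]]
```

```bash
python3 -m inch '[[1,0,0,0,1],[1,0,0,0,1]]' | sed -n 2,3p
python3 -m inch '[[1,0,0,0,1],[1,0,0,0,1]]' | sed -n 2,3p
python3 -m inch '[[1,0,0,0,1],[1,0,0,0,1]]' | sed -n 2,3p
python3 -m inch '[[1,0,0,0,1],[1,0,0,0,1]]' | sed -n 2,3p
python3 -m inch '[[1,0,0,0,1],[1,0,0,0,1]]' | sed -n 2,3p
python3 -m inch '[[1,0,0,0,1],[1,0,0,0,1]]' | sed -n 2,3p
python3 -m inch '[[1,0,0,0,1],[1,0,0,0,1]]' | sed -n 2,3p
python3 -m inch '[[1,0,0,0,1],[1,0,0,0,1]]' | sed -n 2,3p
python3 -m inch '[[1,0,0,0,1],[1,0,0,0,1]]' | sed -n 2,3p
python3 -m inch '[[1,0,0,0,1],[1,0,0,0,1]]' | sed -n 2,3p
python3 -m inch '[[1,0,0,0,1],[1,0,0,0,1]]' | sed -n 2,3p
python3 -m inch '[[1,0,0,0,1],[1,0,0,0,1]]' | sed -n 2,3p
python3 -c "
from h import *
st()"
```

```text
tcp_pos: [0.8968, 0.2452, 0.6507]
eef_rot: [-2.737, -0.353, -0.979]
tcp_pos: [0.9062, 0.2463, 0.658]
eef_rot: [-2.715, -0.347, -1.026]
tcp_pos: [0.9139, 0.2468, 0.6671]
eef_rot: [-2.693, -0.341, -1.073]
tcp_pos: [0.9202, 0.2467, 0.678]
eef_rot: [-2.67, -0.335, -1.119]
tcp_pos: [0.9249, 0.2459, 0.6905]
eef_rot: [-2.646, -0.329, -1.165]
tcp_pos: [0.9285, 0.2446, 0.7049]
eef_rot: [-2.621, -0.322, -1.211]
tcp_pos: [0.9305, 0.2427, 0.7206]
eef_rot: [-2.596, -0.316, -1.256]
tcp_pos: [0.9311, 0.2402, 0.7374]
eef_rot: [-2.57, -0.309, -1.3]
tcp_pos: [0.9303, 0.2372, 0.7551]
eef_rot: [-2.545, -0.303, -1.343]
tcp_pos: [0.9282, 0.2337, 0.7739]
eef_rot: [-2.519, -0.297, -1.385]
tcp_pos: [0.9248, 0.2298, 0.7935]
eef_rot: [-2.492, -0.29, -1.426]
tcp_pos: [0.9201, 0.2254, 0.8138]
eef_rot: [-2.465, -0.284, -1.466]
{'time_s': 14.4833, 'joint_pos': array([0.0525, 0.544 , 0.2258, 0.2875, 1.3075, 1.4833]), 'tcp_pos': array([0.9201, 0.2254, 0.8138]), 'eef_rot': array([-2.4651, -0.2838, -1.4663]), 'force': array([-0.2172, -0.2216,  0.3434]), 'gripper_force': 0.0, 'width': 0.09422007562701129}
[[ 0.472   0.296   0.8304]
 [ 0.0351 -0.9475  0.3178]
 [ 0.8809 -0.1208 -0.4576]]
```

Lean is 62.8°. Next: level the tool's y-axis, measure, and work out the move to above the tin.

```bash
python3 -m inch '[[0,0,0,-0.065,1],[0,0,0,-0.065,1],[0,0,0,-0.065,1]]' | sed -n 2,3p
cat >> h.py <<'E'
def go(*targets):
    s=telemetry.get_state();M=R.from_rotvec(s["eef_rot"]).as_matrix()
    p=s["tcp_pos"]
    for t in targets:
        print("units",M.T@(np.array(t)-p)/.15,"rows",np.linalg.norm(np.array(t)-p)/.0417);p=np.array(t)
E
python3 -c "
from h import *
st();go((.581,-.036,.28),(.581,-.036,.083))"
```

```text
tcp_pos: [0.9202, 0.2255, 0.8127]
eef_rot: [-2.491, -0.457, -1.515]
{'time_s': 14.7333, 'joint_pos': array([0.0527, 0.5445, 0.2262, 0.2871, 1.3089, 1.3493]), 'tcp_pos': array([0.9202, 0.2255, 0.8127]), 'eef_rot': array([-2.4908, -0.4574, -1.5148]), 'force': array([-0.4828,  0.4657, -0.8407]), 'gripper_force': 0.0, 'width': 0.09392262299079517}
[[ 0.4301  0.3566  0.8293]
 [ 0.162  -0.9342  0.3177]
 [ 0.8881 -0.0023 -0.4596]]
units [-4.409   0.8305 -0.797 ] rows 16.391367193744628
units [-1.1664  0.003   0.6036] rows 4.724220623501199
```

```bash
python3 -m inch '[[-0.88,0.166,-0.16,0,1],[-0.88,0.166,-0.16,0,1],[-0.88,0.166,-0.16,0,1],[-0.88,0.166,-0.16,0,1]]' | sed -n 2,3p
python3 -m inch '[[-0.88,0.166,-0.16,0,1],[-0.88,0.166,-0.16,0,1],[-0.88,0.166,-0.16,0,1],[-0.88,0.166,-0.16,0,1]]' | sed -n 2,3p
python3 -m inch '[[-0.88,0.166,-0.16,0,1],[-0.88,0.166,-0.16,0,1],[-0.88,0.166,-0.16,0,1],[-0.88,0.166,-0.16,0,1]]' | sed -n 2,3p
python3 -m inch '[[-0.88,0.166,-0.16,0,1],[-0.88,0.166,-0.16,0,1],[-0.88,0.166,-0.16,0,1],[-0.88,0.166,-0.16,0,1]]' | sed -n 2,3p
python3 -c "
from h import *
st();go((.581,-.036,.28),(.581,-.036,.083))"
```

```text
tcp_pos: [0.8524, 0.1733, 0.7054]
eef_rot: [-2.49, -0.457, -1.515]
tcp_pos: [0.7817, 0.1194, 0.5859]
eef_rot: [-2.503, -0.453, -1.49]
tcp_pos: [0.7134, 0.0675, 0.4821]
eef_rot: [-2.5, -0.452, -1.494]
tcp_pos: [0.6458, 0.0154, 0.3789]
eef_rot: [-2.497, -0.451, -1.499]
{'time_s': 16.0667, 'joint_pos': array([-0.4628, -0.2131,  1.9883,  1.0932,  0.8252,  0.1887]), 'tcp_pos': array([0.6458, 0.0154, 0.3789]), 'eef_rot': array([-2.4969, -0.4506, -1.4994]), 'force': array([-0.6783,  0.5451, -1.0171]), 'gripper_force': 0.0, 'width': 0.09437423630793826}
[[ 0.4409  0.355   0.8244]
 [ 0.1583 -0.9348  0.3178]
 [ 0.8835 -0.0096 -0.4683]]
units [-0.8273  0.1733 -0.1559] rows 3.0917644946127716
units [-1.1603  0.0126  0.6151] rows 4.724220623501199
```

```bash
python3 -m inch '[[-0.83,0.173,-0.156,0,1],[-0.83,0.173,-0.156,0,1],[-0.83,0.173,-0.156,0,1],[-0.83,0.173,-0.156,0,1]]' | sed -n 2,3p
python3 -c "
from h import *
st();go((.581,-.036,.16),(.581,-.036,.083))
cv2.imwrite('pics/s1.png',cv2.resize(grab_frame('side'),(768,576)))"
```

```text
tcp_pos: [0.582, -0.0367, 0.2802]
eef_rot: [-2.497, -0.446, -1.5]
{'time_s': 16.4, 'joint_pos': array([-0.6859, -0.1892,  2.1921,  1.2666,  0.9354, -0.1873]), 'tcp_pos': array([ 0.582 , -0.0367,  0.2802]), 'eef_rot': array([-2.4966, -0.4464, -1.5004]), 'force': array([-0.2626, -0.2038, -0.7222]), 'gripper_force': 0.0, 'width': 0.09351057438672779}
[[ 0.4409  0.3528  0.8253]
 [ 0.1557 -0.9356  0.3168]
 [ 0.8839 -0.0112 -0.4675]]
units [-0.7108  0.0024  0.3707] rows 2.8837233285144612
units [-0.4538  0.0057  0.24  ] rows 1.8465227817745802
```

View pics/s1.png

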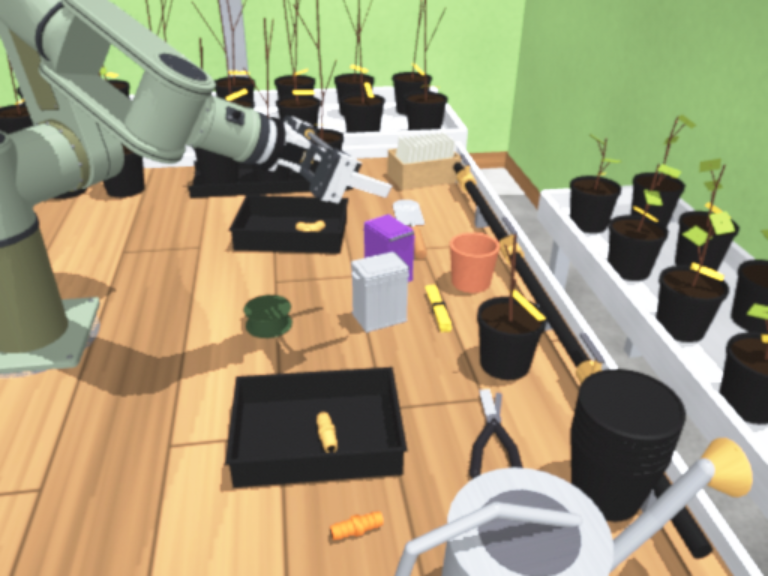

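The picture shows the hand leaning at about (350,185), above the steel tin at (380,290); everything is clear. I descend, fingers straddling the tin.

```bash
python3 -m inch '[[-0.71,0,0.37,0,1],[-0.71,0,0.37,0,1],[-0.71,0,0.37,0,1],[-0.71,0,0.37,0,1]]' | sed -n 2,4p
python3 -c "
from h import *
st();go((.581,-.036,.083))"
```

```text
tcp_pos: [0.5841, -0.0338, 0.1597]
eef_rot: [-2.494, -0.449, -1.494]
force: [-0.8, 0.5, 0.1]
{'time_s': 16.7833, 'joint_pos': array([-0.6772,  0.0999,  2.2587,  1.5449,  0.8731, -0.6291]), 'tcp_pos': array([ 0.5841, -0.0338,  0.1597]), 'eef_rot': array([-2.494 , -0.4492, -1.494 ]), 'force': array([-0.8134,  0.4929,  0.0748]), 'gripper_force': 0.0, 'width': 0.09381890228721812}
[[ 0.4431  0.3572  0.8222]
 [ 0.1555 -0.9339  0.3219]
 [ 0.8829 -0.0148 -0.4694]]
units [-0.4627  0.0139  0.2182] rows 1.8407454308154656
```

```bash
python3 -m inch '[[-0.45,0.014,0.21,0,1],[-0.45,0.014,0.21,0,1],[-0.45,0.014,0.21,0,1]]' | sed -n 2,4p
python3 -c "
from h import *
st()
cv2.imwrite('pics/w1.png',grab_frame('wrist'))"
```

```text
tcp_pos: [0.5833, -0.0378, 0.0884]
eef_rot: [-2.493, -0.452, -1.5]
force: [-0.6, 1.5, -0.6]
{'time_s': 17.0333, 'joint_pos': array([-0.6888,  0.3188,  2.2564,  1.7181,  0.8951, -0.9146]), 'tcp_pos': array([ 0.5833, -0.0378,  0.0884]), 'eef_rot': array([-2.4925, -0.452 , -1.5002]), 'force': array([-0.633 ,  1.4606, -0.5954]), 'gripper_force': 0.0, 'width': 0.09402277466333898}
[[ 0.439   0.3575  0.8243]
 [ 0.1575 -0.9339  0.3211]
 [ 0.8846 -0.0112 -0.4663]]
```

View pics/w1.png

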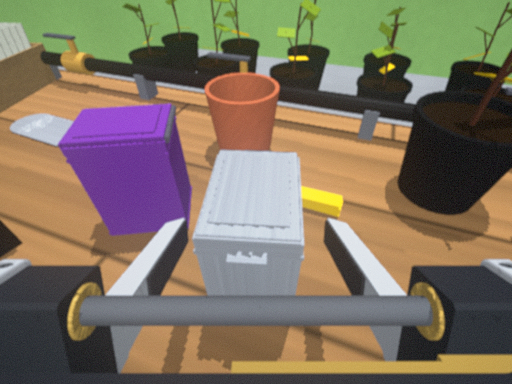

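The wrist picture shows the steel tin (200–300, 150–290) centred between the fingertips at (185,230) and (330,230), with the latch facing the robot. Closing.

```bash
python3 -m inch '[[0,0,0,0,0.5],[0,0,0,0,0.5],[0,0,0,0,0.5],[0,0,0,0,0.5],[0,0,0,0,0.5],[0,0,0,0,0.5]]' 55; python3 -m inch '[[0,0,0,0,0.5],[0,0,0,0,0.5],[0,0,0,0,0.5],[0,0,0,0,0.5]]' 55
```

```text
time_s: 17.58
tcp_pos: [0.585, -0.039, 0.096]
eef_rot: [-2.489, -0.463, -1.52]
force: [-5.1, 0.6, 6.4]
width: 0.0618
gripper_force: 54.9
time_s: 17.92
tcp_pos: [0.5851, -0.039, 0.096]
eef_rot: [-2.488, -0.461, -1.52]
force: [-7.1, 0.0, 9.5]
width: 0.0618
gripper_force: 54.9
```

```bash
python3 -m inch '[[0.15,0,-0.08,0,0.5],[0.3,0,-0.16,0,0.5],[0.45,0,-0.24,0,0.5],[0.6,0,-0.32,0,0.5],[0.75,0,-0.4,0,0.5],[0.88,0,-0.47,0,0.5],[0.88,0,-0.47,0,0.5]]'
python3 -c "
from h import *
st();go((.50,-.309,.26),(.5,-.309,.22))
cv2.imwrite('pics/s2.png',grab_frame('side')[90:330,120:420])"
```

```text
time_s: 18.5
tcp_pos: [0.584, -0.0413, 0.2478]
eef_rot: [-2.493, -0.465, -1.524]
force: [0.2, -0.2, -4.8]
width: 0.0616
gripper_force: 54.9
{'time_s': 18.5, 'joint_pos': array([-0.6952, -0.1137,  2.2198,  1.3548,  0.9152, -0.3425]), 'tcp_pos': array([ 0.584 , -0.0413,  0.2478]), 'eef_rot': array([-2.4927, -0.4654, -1.5238]), 'force': array([ 0.1805, -0.1673, -4.821 ]), 'gripper_force': 54.92451137630269, 'width': 0.0616422303355656}
[[ 0.4248  0.3567  0.8321]
 [ 0.169  -0.9342  0.3142]
 [ 0.8894  0.0072 -0.4571]]
units [-0.4669  1.4682 -1.0639] rows 6.734816675500132
units [-0.2372 -0.0019  0.1219] rows 0.959232613908873
```

View pics/s2.png

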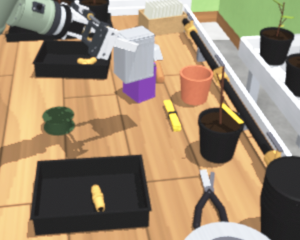

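The tin is held level, at (135,55) in the crop. Moving over tray_r.

```bash
python3 -m inch '[[-0.06,0.18,-0.13,0,0.5],[-0.12,0.37,-0.26,0,0.5],[-0.18,0.55,-0.4,0,0.5],[-0.24,0.74,-0.53,0,0.5],[-0.29,0.92,-0.67,0,0.5],[-0.29,0.92,-0.67,0,0.5]]' | sed -n 2,3p
python3 -m inch '[[-0.06,0.18,-0.13,0,0.5],[-0.12,0.37,-0.26,0,0.5],[-0.18,0.55,-0.4,0,0.5],[-0.18,0.55,-0.4,0,0.5],[-0.18,0.55,-0.4,0,0.5]]' | sed -n 2,3p
python3 -c "
from h import *
st();go((.50,-.309,.225))"
```

```text
tcp_pos: [0.5292, -0.2159, 0.2489]
eef_rot: [-2.502, -0.45, -1.516]
tcp_pos: [0.4973, -0.3104, 0.2518]
eef_rot: [-2.494, -0.454, -1.512]
{'time_s': 19.4667, 'joint_pos': array([-1.2614,  0.1631,  1.9205,  1.1224,  1.3853, -0.4801]), 'tcp_pos': array([ 0.4973, -0.3104,  0.2518]), 'eef_rot': array([-2.4939, -0.4542, -1.5123]), 'force': array([ 0.4325,  1.2906, -5.0203]), 'gripper_force': 54.97876401990652, 'width': 0.06163896511490905}
[[ 0.4328  0.3544  0.8289]
 [ 0.161  -0.9351  0.3157]
 [ 0.887  -0.0032 -0.4618]]
units [-0.1493 -0.0017  0.1003] rows 0.6469993746196421
```

Run:
```python
from h import *
go((.512,-.282,.228))
```

```text
units [-0.068  -0.1418  0.2142] rows 0.9557309878535191
```

```bash
python3 -m inch '[[-0.07,-0.14,0.21,0.06,0.5],[-0.07,-0.14,0.21,0.12,0.5],[-0.07,-0.14,0.21,0.18,0.5],[-0.07,-0.14,0.21,0.24,0.5],[-0.07,-0.14,0.21,0.3,0.5],[-0.07,-0.14,0.21,0.36,0.5],[-0.07,-0.14,0.21,0.42,0.5],[-0.07,-0.14,0.21,0.48,0.5],[-0.07,-0.14,0.21,0.5,0.5],[-0.07,-0.14,0.21,0.5,0.5]]' 60
python3 -c "
from h import *
st()"
```

```text
time_s: 20.3
tcp_pos: [0.5121, -0.2782, 0.2285]
eef_rot: [-2.098, 0.745, -1.025]
force: [-0.3, 0.6, -5.4]
width: 0.0616
gripper_force: 60.0
{'time_s': 20.3, 'joint_pos': array([-1.2073,  0.1662,  1.9785,  1.1565,  1.322 ,  0.5292]), 'tcp_pos': array([ 0.5121, -0.2782,  0.2285]), 'eef_rot': array([-2.098 ,  0.7455, -1.0247]), 'force': array([-0.2852,  0.6098, -5.4391]), 'gripper_force': 59.99133825302124, 'width': 0.061626136303352674}
[[ 0.5267 -0.1947  0.8275]
 [-0.7274 -0.607   0.3201]
 [ 0.44   -0.7704 -0.4614]]
```

```bash
python3 -m inch '[[0,0,0,1,0.5],[0,0,0,1,0.5],[0,0,0,1,0.5],[0,0,0,1,0.5],[0,0,0,1,0.5],[0,0,0,1,0.5],[0,0,0,1,0.5],[0,0,0,1,0.5],[0,0,0,1,0.5],[0,0,0,1,0.5],[0,0,0,1,0.5],[0,0,0,1,0.5],[0,0,0,1,0.5],[0,0,0,1,0.5],[0,0,0,1,0.5],[0,0,0,1,0.5],[0,0,0,1,0.5],[0,0,0,1,0.5],[0,0,0,1,0.5],[0,0,0,1,0.5]]' 
python3 -m inch '[[0,0,0,0,0.5],[0,0,0,0,0.5],[0,0,0,0,0.5],[0,0,0,0,0.5],[0,0,0,0,0.5],[0,0,0,0,0.5]]'
python3 -c "
from h import *
st()
a=cv2.resize(grab_frame('side')[120:340,110:310],(400,440));b=cv2.resize(grab_frame('top')[150:300,280:400],(352,440))
cv2.imwrite('pics/p3.png',np.hstack([a,b]))"
```

```text
time_s: 21.97
tcp_pos: [0.5124, -0.2798, 0.2305]
eef_rot: [-0.376, 2.022, 0.227]
force: [-0.3, 0.2, -4.0]
width: 0.0617
gripper_force: 60.0
time_s: 22.47
tcp_pos: [0.5124, -0.2806, 0.2309]
eef_rot: [-0.374, 2.022, 0.228]
force: [-0.1, -0.3, -4.7]
width: 0.0615
gripper_force: 60.0
{'time_s': 22.4667, 'joint_pos': array([-1.2091,  0.165 ,  1.9748,  1.1574,  1.3235,  2.6239]), 'tcp_pos': array([ 0.5124, -0.2806,  0.2309]), 'eef_rot': array([-0.3739,  2.0223,  0.2276]), 'force': array([-0.113 , -0.2812, -4.6733]), 'gripper_force': 59.97951317578554, 'width': 0.06150908423930062}
[[-0.4297 -0.3576  0.8292]
 [-0.1644  0.9339  0.3176]
 [-0.8879  0.0001 -0.46  ]]
```

View pics/p3.png

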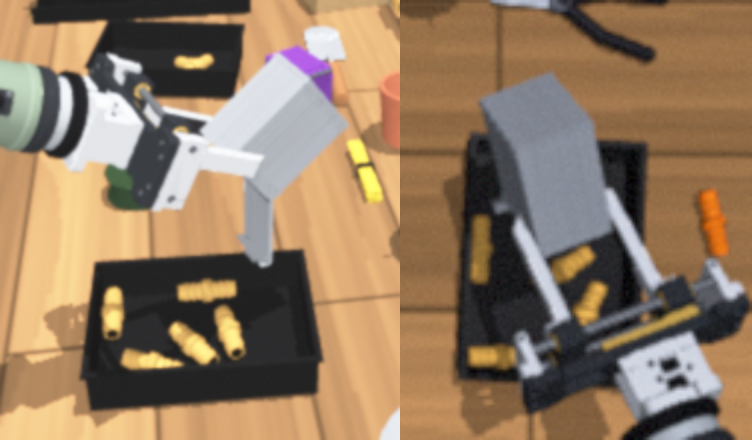

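All four have dropped out. In the side half, five joiners lie in tray_r at (112,313), (207,291), (228,333), (193,343) and (150,358), and the tin is empty with its lid hanging open. Now I twist back, lifting slightly.

```bash
python3 -m inch '[[-0.1,0,-0.05,0,0.5],[-0.2,0,-0.1,-0.1,0.5],[-0.24,0,-0.12,-1,0.5],[-0.24,0,-0.12,-1,0.5],[-0.24,0,-0.12,-1,0.5],[-0.24,0,-0.12,-1,0.5],[-0.24,0,-0.12,-1,0.5],[-0.24,0,-0.12,-1,0.5],[-0.24,0,-0.12,-1,0.5],[-0.24,0,-0.12,-1,0.5],[-0.24,0,-0.12,-1,0.5],[-0.24,0,-0.12,-1,0.5],[-0.24,0,-0.12,-1,0.5],[-0.24,0,-0.12,-1,0.5],[-0.24,0,-0.12,-1,0.5],[-0.24,0,-0.12,-1,0.5],[-0.24,0,-0.12,-1,0.5],[-0.24,0,-0.12,-1,0.5],[-0.24,0,-0.12,-1,0.5],[-0.24,0,-0.12,-1,0.5]]' | sed -n 1,4p
python3 -m inch '[[0,0,0,-0.5,0.5],[0,0,0,-0.5,0.5],[0,0,0,-0.5,0.5],[0,0,0,-0.5,0.5],[0,0,0,-0.5,0.5],[0,0,0,-0.5,0.5],[0,0,0,-0.5,0.5],[0,0,0,-0.5,0.5],[0,0,0,-0.5,0.5],[0,0,0,-0.5,0.5],[0,0,0,-0.5,0.5]]' | sed -n 1,4p
python3 -c "
from h import *
st();go((.585,-.039,.255),(.585,-.039,.13))
a=cv2.resize(grab_frame('side')[90:310,110:310],(400,440));b=cv2.resize(grab_frame('top')[150:300,280:400],(352,440))
cv2.imwrite('pics/p4.png',np.hstack([a,b]))"
```

```text
time_s: 24.23
tcp_pos: [0.5129, -0.2803, 0.2711]
eef_rot: [-2.097, 0.747, -1.028]
force: [0.1, 0.0, -2.9]
time_s: 25.15
tcp_pos: [0.5129, -0.2802, 0.2711]
eef_rot: [-2.491, -0.456, -1.514]
force: [-0.0, -0.3, -3.0]
{'time_s': 25.15, 'joint_pos': array([-1.2077,  0.0966,  1.9496,  1.138 ,  1.3612, -0.4263]), 'tcp_pos': array([ 0.5129, -0.2802,  0.2711]), 'eef_rot': array([-2.4908, -0.4565, -1.5139]), 'force': array([-0.0257, -0.3299, -2.9798]), 'gripper_force': 59.9794490262866, 'width': 0.06155814730017591}
[[ 0.4308  0.3564  0.8291]
 [ 0.1613 -0.9343  0.3179]
 [ 0.8879 -0.0032 -0.46  ]]
units [ 0.3712 -1.331   0.959 ] rows 6.050349423808051
units [-0.7399  0.0027  0.3833] rows 2.997601918465228
```

View pics/p4.png

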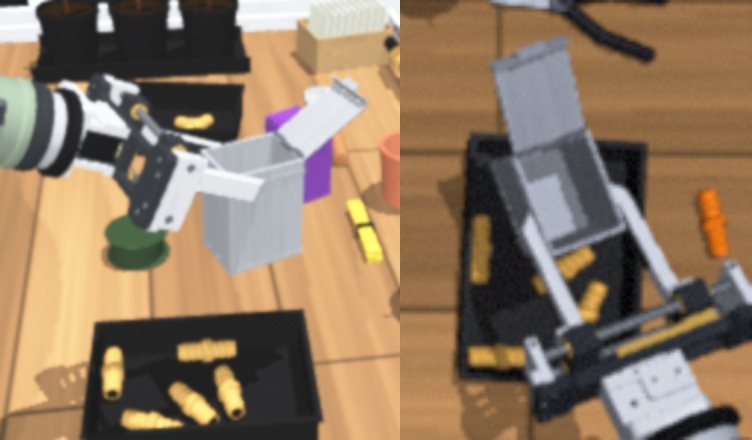

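The tin is upright at (255,200), empty, with the lid standing open and tilted forward. I carry it back to its original place.

```bash
python3 -m inch '[[0.05,-0.2,0.14,0,0.5],[0.1,-0.4,0.28,0,0.5],[0.16,-0.6,0.42,0,0.5],[0.22,-0.8,0.57,0,0.5],[0.26,-0.95,0.68,0,0.5],[0.26,-0.95,0.68,0,0.5]]' | sed -n 1,4p
python3 -m inch '[[0.05,-0.19,0.13,0,0.5],[0.11,-0.38,0.28,0,0.5],[0.11,-0.38,0.28,0,0.5],[0.11,-0.38,0.28,0,0.5]]' | sed -n 1,4p
python3 -c "
from h import *
st();go((.585,-.039,.125),(.585,-.039,.1))"
```

```text
time_s: 25.75
tcp_pos: [0.5622, -0.1012, 0.2574]
eef_rot: [-2.484, -0.465, -1.508]
force: [-0.6, 0.1, -3.7]
time_s: 26.08
tcp_pos: [0.5845, -0.0361, 0.2537]
eef_rot: [-2.488, -0.464, -1.512]
force: [0.5, -1.1, -4.5]
{'time_s': 26.0833, 'joint_pos': array([-0.6852, -0.1267,  2.2127,  1.3355,  0.9186, -0.3044]), 'tcp_pos': array([ 0.5845, -0.0361,  0.2537]), 'eef_rot': array([-2.4882, -0.4636, -1.5119]), 'force': array([ 0.4683, -1.0956, -4.4953]), 'gripper_force': 59.979713559150696, 'width': 0.06155358555335818}
[[ 0.43    0.3615  0.8273]
 [ 0.1644 -0.9324  0.3219]
 [ 0.8878 -0.0024 -0.4603]]
units [-0.7634  0.0212  0.3918] rows 3.087585180780396
units [-0.148   0.0004  0.0767] rows 0.5995203836930454
```

```bash
python3 -m inch '[[-0.16,0,0.08,0,0.5],[-0.32,0,0.16,0,0.5],[-0.48,0.01,0.25,0,0.5],[-0.62,0.02,0.32,0,0.5],[-0.72,0.02,0.37,0,0.5],[-0.76,0.02,0.39,0,0.5],[-0.76,0.02,0.39,0,0.5]]' | sed -n 1,4p
python3 -m inch '[[-0.04,0,0.02,0,0.5],[-0.07,0,0.035,0,0.5],[-0.1,0,0.05,0,0.5],[-0.1,0,0.05,0,0.5]]' | sed -n 1,4p
python3 -c "
from h import *
st();cv2.imwrite('pics/s5.png',cv2.resize(grab_frame('side')[110:260,190:340],(600,600)))"
```

```text
time_s: 26.67
tcp_pos: [0.5849, -0.0441, 0.1237]
eef_rot: [-2.495, -0.452, -1.511]
force: [0.1, -0.3, -3.6]
time_s: 27.0
tcp_pos: [0.5852, -0.0431, 0.1089]
eef_rot: [-2.493, -0.458, -1.515]
force: [-0.6, 0.1, -3.7]
{'time_s': 27.0, 'joint_pos': array([-0.6968,  0.2633,  2.2559,  1.6778,  0.8936, -0.8583]), 'tcp_pos': array([ 0.5852, -0.0431,  0.1089]), 'eef_rot': array([-2.4928, -0.4583, -1.5147]), 'force': array([-0.6117,  0.148 , -3.6889]), 'gripper_force': 59.979225508868694, 'width': 0.06133004831816074}
[[ 0.4306  0.3561  0.8293]
 [ 0.1634 -0.9344  0.3164]
 [ 0.8876 -0.0007 -0.4606]]
```

View pics/s5.png

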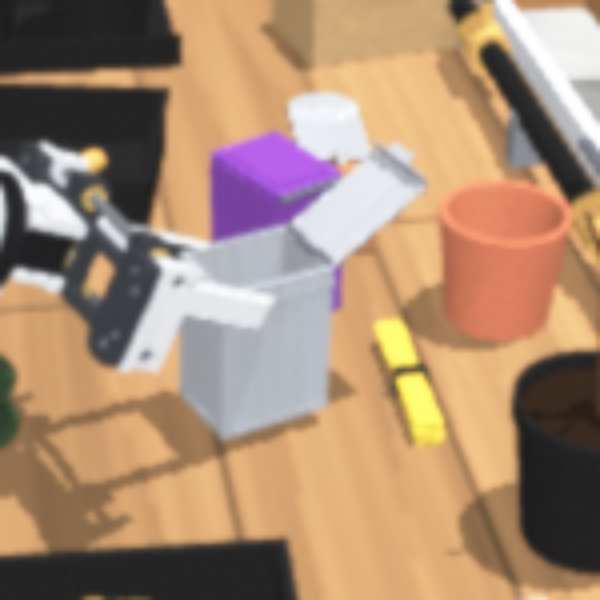

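The tin is clear of its neighbours, with its bottom edge (225,435)–(330,405) just above the bench. I lower it gently to contact.

```bash
python3 -m inch '[[-0.02,0,0.01,0,0.5],[-0.04,0,0.02,0,0.5],[-0.047,0,0.025,0,0.5],[-0.047,0,0.025,0,0.5]]' | sed -n 1,4p
python3 -m inch '[[-0.012,0,0.006,0,0.5],[-0.02,0,0.01,0,0.5],[-0.02,0,0.01,0,0.5]]' | sed -n 1,4p
```

```text
time_s: 27.38
tcp_pos: [0.5852, -0.0419, 0.101]
eef_rot: [-2.491, -0.46, -1.514]
force: [-0.5, -0.6, -3.4]
time_s: 27.63
tcp_pos: [0.5851, -0.042, 0.0977]
eef_rot: [-2.492, -0.46, -1.514]
force: [-0.0, -0.7, -2.9]
```

```bash
python3 -m inch '[[-0.012,0,0.006,0,0.5],[-0.012,0,0.006,0,0.5],[-0.012,0,0.006,0,0.5]]' | sed -n 1,4p
python3 -m inch '[[-0.012,0,0.006,0,0.5],[-0.012,0,0.006,0,0.5],[-0.012,0,0.006,0,0.5]]' | sed -n 1,4p
```

```text
time_s: 27.88
tcp_pos: [0.5858, -0.0421, 0.097]
eef_rot: [-2.489, -0.46, -1.518]
force: [-0.6, 0.3, 2.1]
time_s: 28.13
tcp_pos: [0.5866, -0.0421, 0.0967]
eef_rot: [-2.485, -0.46, -1.523]
force: [-3.0, 0.1, 6.9]
```

Contact. Releasing softly, then backing up vertically.

```bash
python3 -m inch '[[0,0,0,0,0.5],[0,0,0,0,0.5],[0,0,0,0,0.5]]' 5 | sed -n 1,6p
python3 -m inch '[[0,0,0,0,1],[0,0,0,0,1],[0,0,0,0,1],[0,0,0,0,1],[0,0,0,0,1],[0,0,0,0,1],[0,0,0,0,1]]' | sed -n 1,6p
python3 -c "
from h import *
st();cv2.imwrite('pics/w6.png',grab_frame('wrist'))"
```

```text
time_s: 28.38
tcp_pos: [0.5864, -0.0424, 0.0961]
eef_rot: [-2.487, -0.461, -1.521]
force: [-2.6, -0.3, 4.9]
width: 0.0617
gripper_force: 5.0
time_s: 28.97
tcp_pos: [0.5851, -0.0421, 0.0938]
eef_rot: [-2.491, -0.46, -1.515]
force: [0.7, 0.3, 0.2]
width: 0.0941
gripper_force: 0.0
{'time_s': 28.9667, 'joint_pos': array([-0.6957,  0.3103,  2.2535,  1.7132,  0.8997, -0.9153]), 'tcp_pos': array([ 0.5851, -0.0421,  0.0938]), 'eef_rot': array([-2.4915, -0.4602, -1.5147]), 'force': array([0.6641, 0.3268, 0.1536]), 'gripper_force': 0.0, 'width': 0.09406031887497024}
[[ 0.4299  0.3576  0.829 ]
 [ 0.164  -0.9339  0.3177]
 [ 0.8878 -0.0006 -0.4602]]
```

View pics/w6.png

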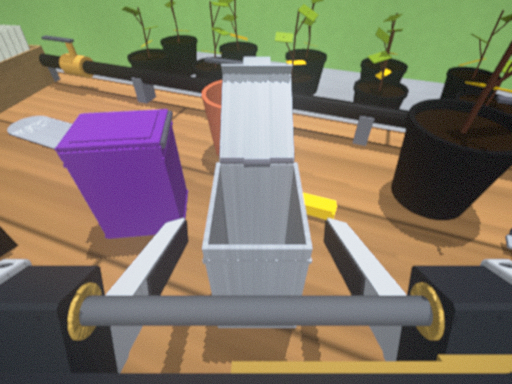

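The tin stands free and empty between the open fingers, with its lid leaning open at (255,110). Retreating upward.

```bash
python3 -m inch '[[0.12,0,-0.06,0,1],[0.3,0,-0.155,0,1],[0.5,0,-0.26,0,1],[0.7,0,-0.36,0,1],[0.9,0,-0.47,0,1],[0.9,0,-0.47,0,1],[0.9,0,-0.47,0,1]]' | sed -n 1,4p
python3 -m inch '[[0,0,0,0,1],[0,0,0,0,1],[0,0,0,0,1],[0,0,0,0,1],[0,0,0,0,1],[0,0,0,0,1]]' | sed -n 1,4p
python3 -c "
from h import *
cv2.imwrite('pics/s7.png',cv2.resize(grab_frame('side'),(768,576)))"
```

```text
time_s: 29.6
tcp_pos: [0.5856, -0.0431, 0.2494]
eef_rot: [-2.491, -0.466, -1.522]
force: [-0.6, 0.1, -0.6]
time_s: 30.1
tcp_pos: [0.5845, -0.0422, 0.2453]
eef_rot: [-2.491, -0.459, -1.513]
force: [-0.4, -0.4, 0.1]
```

View pics/s7.png

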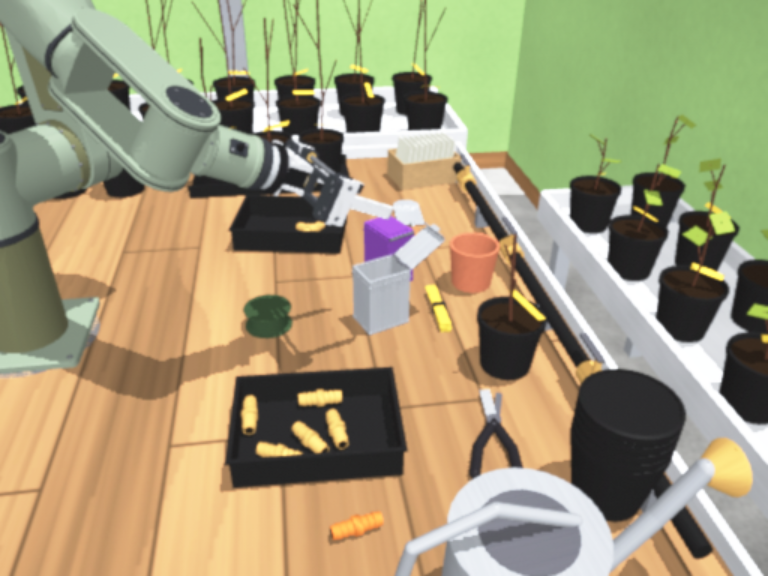

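The empty tin stands upright at (382,290) and the hand is clear of it. All five joiners are in tray_r, and the other things sit where they were. Handing in.

```bash
python3 -c "
from bench import ctrl
print(ctrl.finish_job())"
```

```text
the job is handed in; nothing more can be done
None
```

The job is handed in after about 30 s: all four joiners are in the right-hand tray with the sample, the empty tin stands upright and released on the bench with its lid open, and in the last picture the tee piece and the other things looked unmoved.

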